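Push the tea box back through the gap onto its mat

TASK

Push the closed wooden tea box along the counter, through the narrow gap between the two fixed steel sachet organisers, and leave it standing wholly on the dark rubber mat behind them, straight with the mat. Only push it with the fingers: do not lift or tip it, and leave everything else on the counter where it is.

Things in the scene. Friction and masses are not known exactly. Their poses are not given: they have to be found in the camera images.
- tea_box: Closed wooden box, 86 mm along its x, 92 mm along its y, 50 mm tall, upright sides, flat top, 0.25 to 0.5 kg. Origin: centre of its underside. Starts 95 to 115 mm before the gap's centre, up to 45 mm to either side of the gap's axis, its x within 23 degrees of the organisers' x. Slides on the counter. Goes through the gap x first, its 92 mm width across the gap.
- organisers: Two low open steel boxes of sachets, fixed, with the gap between. Origin: on the counter, mid-gap; x runs through the gap, away from the robot, to the mat; y across it to the left; z up. Each is 40 mm in x (faces at -20, +20), 90 mm in y, 45 mm tall; inner faces at y = +50 and -50 mm (gap 100 mm, 8 mm more than the tea box), outer ends at +140 and -140.
- mat (a point): Centre of the dark rubber mat, level with the counter (about 1 mm thick, no edge to catch on), 82 mm along the organisers' x from the gap's centre. Axes as the organisers'. The mat is 120 mm along x and 130 mm along y; its near edge is just past the organisers' far faces.
- cup: Bystander, loose, to be left alone: plain white disposable cup, 72 mm across the rim, 85 mm tall. Origin at the centre of its underside.
- mug: Bystander, loose, to be left alone: white ceramic mug, 76 mm across, 85 mm tall, with a handle on its side. Origin at the centre of its underside.
- jar: Bystander, loose, to be left alone: glass jar with a steel cap, 72 mm across, 100 mm tall. Origin at the centre of its underside.
- bottle: Bystander, loose, to be left alone: amber syrup bottle, 60 mm across, 170 mm tall. Origin at the centre of its underside.
- spoon: Bystander, loose, to be left alone: steel spoon, 140 mm long, lying flat. Origin at the centre of its underside.
- saucer: Bystander, loose, to be left alone: white saucer, 120 mm across, 16 mm tall. Origin at the centre of its underside.
- can: Bystander, loose, to be left alone: steel can, 66 mm across, 110 mm tall. Origin at the centre of its underside.
Mind the look-alikes: they are no part of the job. What is meant by the tea_box is not purple or red, and is the larger of those in its own colour.

How it is judged:
By the outcome, as a careful person would: the job done as asked, in the order asked, and still so for the second after the job is handed in, with the robot touching nothing.
It also fails if it takes over 64 s, if anything falls off the work surface, if the arm or the gripper's body presses on something with over 40 N, if the wrist force passes 120 N, or if a joint passes its speed limit or range.

ROBOT

A 7-joint arm with a two-finger parallel gripper is mounted at the origin on the work surface. World frame = base frame: x ahead of the robot, y to its left, z up, the work surface at z = 0. Lengths are in m, angles in rad, forces in N, time in s.
With the tool pointing down it reaches from about 0.425 to 0.8 m from the base axis. Payload 8.3 kg.
Tool frame: the origin (TCP) lies on the centre line of the jaws, within the pads' length; the fingertips stand arm.tip_reach ahead of it and the grasp point (between the pads) lies 11 mm behind it (arm.tip_reach is the distance from the TCP to the fingertips, in m); z points along the fingers, y is the direction in which the jaws open and shut (so a half turn about z gives the same grasp; the last joint's range is limited). The gripper opens to 85 mm and grips with 20 to 120 N. Pads are 22 mm wide; open, the fingers measure 114 mm over their backs; the gripper's body (76 mm by 85 mm) begins 54 mm behind the grasp point. The pads swing forward as they close: fully open they stand 13 mm farther back than shut.
Start: joints at [-1.328, 0.383, 0.016, 1.37, -0.006, 1.388, -0.046], TCP at [0.188, 0.596, 0.239] pointing down, gripper open.
Joint ranges: [-2.95, 2.95], [-0.25, 2.06], [-1.52, 1.56], [0.18, 2.33], [-1.44, 4.58], [0.02, 2.06], [-3.01, 3.01]. Speed limits (rad/s): [2.39, 2.39, 3.01, 3.01, 3.14, 3.14, 3.14].

INTERFACE

Orientations are given as a unit quaternion [w, x, y, z].
In Python, from station import sensors, optics, order, arm gives the robot as it stands.
- The arm moves only by the tool jog_arm, never from a script. Its argument "series" is a list of rows, each an object with "claw": the gripper command: -1 is fully open, 1 is shut, values between are in proportion; "linear": the shift along the tool's x, y, z in m, a list of three; "turn": the turn, a rotation vector about the tool's x, y, z in degrees, a list of three. In form: [{"claw": claw, "linear": [tx, ty, tz], "turn": [rx, ry, rz]}, ...]. A call has 1 to 20 rows; each row shifts and turns the pose as measured when the row begins, along the tool's axes as they then stand; what a row does not reach is not made up. A row lasts 1/8 s, in which the tool goes at most 62.5 mm and 10.7 degrees, less where a joint would pass 70% of its speed; a pose out of reach is approached as far as the arm can. A call with a gripper value outside its range is refused whole. The fingers move at their own pace and stop on an object; the grip force is fixed at half the most. Time passes only in rows, so rows that do not move let the fingers close. It gives the time, the measured TCP pose, the force and the opening at its end, in the units of the state.
- sensors.observe(): the state, without advancing time (a new reading comes with each control period).
- optics.camera(name): name is "scene" or "top" or "wrist"; returns the picture (384x512x3 uint8, blue, green, red); there is no depth.
- optics.camera_info(name): a dict with "intrinsics" (3x3 intrinsics, pixels), "rvec" (rotation vector, rad) and "tvec" (3), from world to camera coordinates, as OpenCV has them; the wrist camera has in their place "mount" (4x4, takes a point from camera to tool coordinates, whose origin is the TCP and whose axes are the flange's). Camera axes: x right, y down, z forward; pixel columns grow to the right and rows downward; lengths in m; the calibration is good to about 2 mm. A picture is of the moment at which its call begins: read the wrist's pose just before it. camera_info takes no time and is no camera call.
- order.finish_job(): hands the job in, once; it reports no verdict.
The state is a dict: "time_s": time; "joint_positions": joint angles; "qd": joint speeds; "joint_torque": joint torques, N m; "position": TCP position; "ee_rot": TCP orientation; "ft_force": force on the tool from outside, world axes, zero at the start; "torque": the same for the moment, N m; "opening": finger opening in m.
Only numpy, scipy, OpenCV 4.12 (cv2) and the standard library are available. Lean on these libraries where they do the work, as an engineer would, in place of code of your own. Each camera call takes 0.05 s, during which the arm holds its last target. There are 200 camera calls.

## Working session

There is one attempt and no reset: what is moved stays moved. The work goes in short steps, Python scripts to look and compute and a tool call to move; the robot and the scene stay as the last step left them, time stands still between calls to the robot, and variables do not carry over. Pictures are saved under pics/ and viewed, on a budget of 10 in all, crops included, one or two more only if the job needs it, and the job is handed in when it is done.

Besides the shell and the picture viewer there is one more tool, called after "Request:" as name([rows], argument=value, ...), one row to a line, values as JSON. jog_arm: Moves the arm, as the interface text tells. Its arguments: {"type":"object","properties":{"series":{"type":"array","items":{"type":"object","properties":{"claw":{"type":"number"},"linear":{"type":"array","items":{"type":"number"}},"turn":{"type":"array","items":{"type":"number"}}}}}},"required":["series"]}

```bash
mkdir -p pics; ls
python3 - <<'E'
from station import sensors, optics, order, arm
import cv2, numpy as np
s=sensors.observe(); print(s); print(arm.tip_reach)
for n in ("scene","top"):
    im=optics.camera(n); cv2.imwrite(f"pics/{n}0.png",im); i=optics.camera_info(n); print(n,i)
a=cv2.imread("pics/top0.png"); cv2.imwrite("pics/top0b.png",cv2.resize(a,(800,600),interpolation=cv2.INTER_CUBIC))
E
```

```text
pics
{'time_s': 0.0, 'joint_positions': array([-1.32790462,  0.38427465,  0.01635187,  1.37118547, -0.00631164,
        1.38816736, -0.04652789]), 'qd': array([ 0.00181325,  0.00088628, -0.00144567, -0.00015357, -0.00112989,
       -0.00110755, -0.00114736]), 'joint_torque': array([ 1.44913706e-04, -6.27606583e+01,  8.44549835e-01, -3.71826589e+01,
        1.66136009e-02,  1.41051190e-02, -2.40841058e-05]), 'position': array([0.18795729, 0.59555394, 0.23824173]), 'ee_rot': array([-1.42385871e-04,  1.52274055e-01,  9.88337810e-01, -9.82867123e-04]), 'ft_force': array([-0.28326887,  0.38578434,  0.12911419]), 'torque': array([-0.08209134,  0.02152377,  0.01435702]), 'opening': 0.08535788892069344}
0.008
scene {'intrinsics': array([[457.49682251,   0.        , 255.31478498],
       [  0.        , 457.49682251, 192.81765725],
       [  0.        ,   0.        ,   1.        ]]), 'rvec': array([ 1.68975376,  1.58394606, -0.85080081]), 'tvec': array([ 0.00971899, -0.25387788,  1.59516283])}
top {'intrinsics': array([[372.48540733,   0.        , 257.7752066 ],
       [  0.        , 372.48540733, 188.17649903],
       [  0.        ,   0.        ,   1.        ]]), 'rvec': array([ 2.09956328, -2.1530156 ,  0.20900559]), 'tvec': array([-0.03258348,  0.5023145 ,  0.99514959])}
```

View pics/top0b.png

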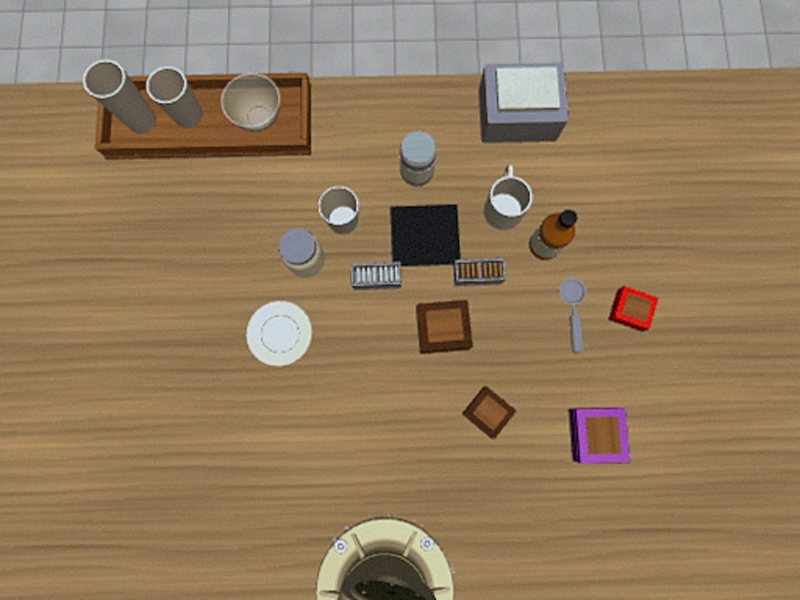

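View pics/scene0.png

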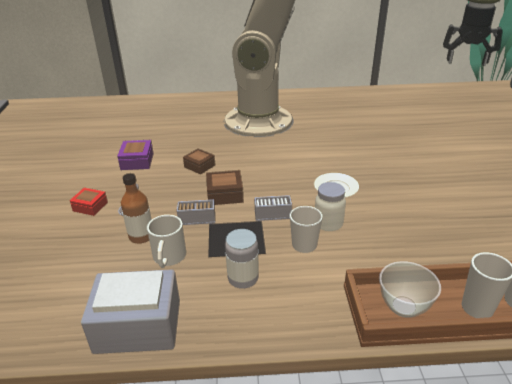

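The top view shows the following, in 800x600 pixels:
- Large dark-brown box at (444,326).
- Small brown box at (489,412).
- Red box at (634,308).
- Purple box at (600,435).
- Organisers at (376,275) and (480,271).
- Mat at (425,235).

The boxes are the look-alikes. I choose the large brown one at (444,326) and will check it in a close crop while measuring.

```bash
cat > h.py <<'E'
import cv2, numpy as np
from station import optics
def cast(n,px,z):
    i=optics.camera_info(n); R=cv2.Rodrigues(i["rvec"])[0]; c=-R.T@i["tvec"]
    p=cv2.undistortPoints(np.float64(px).reshape(-1,1,2),i["intrinsics"],None).reshape(-1,2)
    d=np.c_[p,np.ones(len(p))]@R
    return (c+d*((z-c[2])/d[:,2])[:,None])[:,:2]
def proj(n,P):
    i=optics.camera_info(n); return cv2.projectPoints(np.float64(P).reshape(-1,1,3),i["rvec"],i["tvec"],i["intrinsics"],None)[0].reshape(-1,2)
def rect(n,mask,z,lo,hi):
    """blobs of mask -> min-area rectangle on plane z"""
    out=[]
    for c in cv2.findContours(mask,cv2.RETR_EXTERNAL,cv2.CHAIN_APPROX_NONE)[0]:
        if lo<cv2.contourArea(c)<hi:
            r=cv2.minAreaRect(np.float32(cast(n,c.reshape(-1,2),z)*1000)); out.append((c.reshape(-1,2).mean(0).round(),np.round(r[0],1),np.round(r[1],1),round(r[2],1)))
    return out
E
python3 - <<'E'
from h import *
im=cv2.imread("pics/top0.png"); hsv=cv2.cvtColor(im,cv2.COLOR_BGR2HSV)
for n,(x,y) in dict(rim=(427*.64,330*.64),lid=(444*.64,326*.64),mat=(425*.64,235*.64),orgL=(355*.64,283*.64),wood=(400*.64,340*.64),side=(444*.64,350*.64)).items(): print(n,hsv[int(y),int(x)])
mat=cv2.inRange(hsv,(0,0,0),(180,255,40)); print("mat",rect("top",mat,.001,800,5000))
box=cv2.inRange(hsv,(0,60,0),(25,255,85)); box=cv2.morphologyEx(box,cv2.MORPH_OPEN,np.ones((2,2)))
print("box",rect("top",box,.05,300,5000))
org=cv2.inRange(hsv,(95,15,40),(140,120,255)); print("org",rect("top",org,.045,100,2000))
a=im[110:300,200:350]; cv2.imwrite("pics/crop.png",cv2.resize(a,(600,760))[:600] if 0 else cv2.resize(a,None,fx=3.1,fy=3.1,interpolation=cv2.INTER_CUBIC))
print(cast("top",[[256,360]],0.0))
E
```

```text
rim [ 12 160  91]
lid [ 14 168 137]
mat [60 34 30]
orgL [105  24 148]
wood [ 17 108 139]
side [ 12 150  39]
mat [(array([272., 150.]), array([625.4, -90.7]), array([115.9, 125.9]), 0.8)]
box [(array([314., 264.]), array([ 288.6, -189.7]), array([68. , 63.4]), 48.9), (array([285., 210.]), array([ 438.5, -117.8]), array([87.3, 92.1]), 3.2), (array([147.,  92.]), array([839.8, 315.3]), array([140.6, 390.7]), 0.2)]
org [(array([174., 208.]), array([443.8, 187.4]), array([90.4, 74.4]), 38.1), (array([367., 200.]), array([ 454.7, -343.1]), array([ 36.8, 121.4]), 86.9), (array([246., 174.]), array([540.7,  -7.2]), array([68. , 46.3]), 88.6), (array([190., 157.]), array([595.6, 145.5]), array([63.1, 61.8]), 88.6), (array([220., 137.]), array([653.3,  63.5]), array([33., 57.]), 4.6), (array([324., 131.]), array([ 664.7, -240.7]), array([47.9, 43.8]), 22.3), (array([267.,  94.]), array([784.6, -80.5]), array([60.8, 58.4]), 41.7), (array([337.,  59.]), array([ 892.1, -294. ]), array([122.6, 152.7]), 0.4)]
[[ 0.0397192  -0.02883352]]
```

View pics/crop.png

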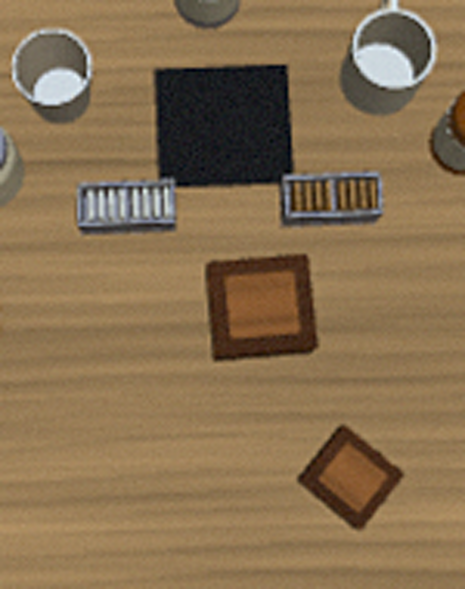

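The crop confirms the choice: the large brown box is at crop (260,305), and the smaller brown one at (350,478) is the decoy. Next I refine the gap from the organisers' inner edges and check the arm helper.

Run:
```python
from h import *
from station import arm
print([d for d in dir(arm) if d[0]!='_'])
im=cv2.imread("pics/top0.png"); px=lambda u,v:(200+(u+.5)/3.1-.5,110+(v+.5)/3.1-.5)
c=dict(L_in_far=(175,180),L_in_near=(175,222),L_out_far=(79,184),L_out_near=(79,224),R_in_far=(282,175),R_in_near=(283,218),R_out_far=(380,173),R_out_near=(381,214))
for k,v in c.items(): print(k,(cast("top",[px(*v)],.045)*1000).round(1))
for k,v in dict(far_l=(155,70),far_r=(288,65),near_l=(158,186),near_r=(293,180)).items(): print("mat",k,(cast("top",[px(*v)],.001)*1000).round(1))
for k,v in dict(a=(206,263),b=(306,255),c=(316,346),d=(214,359)).items(): print("box",k,(cast("top",[px(*v)],.05)*1000).round(1))
i=optics.camera_info("top");R=cv2.Rodrigues(i["rvec"])[0];print(-R.T@i["tvec"]); print(optics.camera_info("wrist"))
```

```text
['PlanningError', 'tip_reach']
L_in_far [[560.9 -42. ]]
L_in_near [[521.7 -41.1]]
L_out_far [[559.3  45.7]]
L_out_near [[522.   46.1]]
R_in_far [[ 563.3 -140.1]]
R_in_near [[ 523.  -139.3]]
R_out_far [[ 563. -230.]]
R_out_near [[ 524.5 -228.7]]
mat far_l [[682.2 -25.7]]
mat far_r [[ 684.2 -155.1]]
mat near_l [[566.3 -26. ]]
mat near_r [[ 569.1 -154.9]]
box a [[482.4 -67.9]]
box b [[ 487.4 -158.1]]
box c [[ 405.4 -163.2]]
box d [[396.1 -72.4]]
[ 0.30667968 -0.03438549  1.07166667]
{'intrinsics': array([[301.78564828,   0.        , 260.02670986],
       [  0.        , 301.78564828, 189.0476255 ],
       [  0.        ,   0.        ,   1.        ]]), 'mount': array([[ 1.16597039e-03, -9.49307529e-01, -3.14346712e-01,
         8.17773755e-02],
       [ 9.99998978e-01,  8.46773580e-04,  1.15197854e-03,
        -2.56407139e-04],
       [-8.27401408e-04, -3.14347734e-01,  9.49307546e-01,
        -1.35015821e-01],
       [ 0.00000000e+00,  0.00000000e+00,  0.00000000e+00,
         1.00000000e+00]])}
```

Results from the cast points, which all match the given sizes:
- Gap centre is about (0.543, -0.091) and the organiser yaw about 0.7°.
- Box is at (0.4385, -0.118), yaw about 3.2°, so about 25 mm off the axis.

The plan is to push the box sideways (+y) with a two-finger flat contact, which also straightens it, and then push it from behind.

Request:
jog_arm([
  {"claw": 0, "linear": [0, 0, 0], "turn": [0, 0, 10.25]},
  {"claw": 0, "linear": [0, 0, 0], "turn": [0, 0, 10.25]},
  {"claw": 0, "linear": [0, 0, 0], "turn": [0, 0, 10.25]},
  {"claw": 0, "linear": [0, 0, 0], "turn": [0, 0, 10.25]},
  {"claw": 0, "linear": [0, 0, 0], "turn": [0, 0, 10.25]},
  {"claw": 0, "linear": [0, 0, 0], "turn": [0, 0, 10.25]},
  {"claw": 0, "linear": [0, 0, 0], "turn": [0, 0, 10.25]},
  {"claw": 0, "linear": [0, 0.06, 0], "turn": [0, 0, 0]},
  {"claw": 0, "linear": [0, 0.06, 0], "turn": [0, 0, 0]},
  {"claw": 0, "linear": [0, 0.06, 0], "turn": [0, 0, 0]},
  {"claw": 0, "linear": [0, 0.06, 0], "turn": [0, 0, 0]},
  {"claw": 0, "linear": [-0.06, 0, 0], "turn": [0, 0, 0]},
  {"claw": 0, "linear": [-0.06, 0, 0], "turn": [0, 0, 0]},
  {"claw": 0, "linear": [-0.06, 0, 0], "turn": [0, 0, 0]},
  {"claw": 0, "linear": [-0.06, 0, 0], "turn": [0, 0, 0]},
  {"claw": 0, "linear": [-0.06, 0, 0], "turn": [0, 0, 0]},
  {"claw": 0, "linear": [-0.06, 0, 0], "turn": [0, 0, 0]},
  {"claw": 0, "linear": [-0.06, 0, 0], "turn": [0, 0, 0]},
  {"claw": 0, "linear": [-0.06, 0, 0], "turn": [0, 0, 0]},
])

```text
time_s: 2.48
position: [0.4188, 0.0977, 0.2256]
ee_rot: [0.006, 0.713, 0.701, -0.017]
ft_force: [0.4, -0.3, 0.4]
opening: 0.0428
```

```bash
cat > d.py <<'E'
import sys, numpy as np
from scipy.spatial.transform import Rotation as Ro
from station import sensors
def delta(p,xaz,pitch=0.):
    """tool-frame shift (mm) and turn (deg) to TCP p, tool x at azimuth xaz, tool pointing down, then pitched about its y"""
    s=sensors.observe(); w,x,y,z=s["ee_rot"]; R=Ro.from_quat([x,y,z,w])
    T=Ro.from_euler("z",xaz,degrees=True)*Ro.from_euler("x",180,degrees=True)*Ro.from_euler("y",pitch,degrees=True)
    print("t",s["time_s"],"p",s["position"].round(4),"F",s["ft_force"].round(1),"open",round(s["opening"],4),"j",s["joint_positions"].round(2))
    print("shift mm",(R.inv().apply(np.array(p)-s["position"])*1000).round(1),"turn",(R.inv()*T).as_rotvec(degrees=True).round(2))
if __name__=="__main__": a=[float(v) for v in sys.argv[1:]]; delta(a[:3],*a[3:])
E
python3 d.py .4385 -.205 .15 90.7
```

```text
t 2.475 p [0.4188 0.0977 0.2256] F [ 0.4 -0.3  0.4] open 0.0428 j [-0.83 -0.04  0.5   1.89  0.04  1.31 -0.36]
shift mm [-299.7   26.3   84.9] turn [-0.94  1.85 -1.69]
```

Request:
jog_arm([
  {"claw": 0, "linear": [-0.05, 0.004, 0], "turn": [-0.9, 1.9, -1.7]},
  {"claw": 0, "linear": [-0.05, 0.004, 0], "turn": [0, 0, 0]},
  {"claw": 0, "linear": [-0.05, 0.004, 0], "turn": [0, 0, 0]},
  {"claw": 0, "linear": [-0.05, 0.004, 0], "turn": [0, 0, 0]},
  {"claw": 0, "linear": [-0.05, 0.004, 0], "turn": [0, 0, 0]},
  {"claw": 0, "linear": [-0.05, 0, 0], "turn": [0, 0, 0]},
  {"claw": 0, "linear": [-0.005, 0, 0.04], "turn": [0, 0, 0]},
  {"claw": 0, "linear": [0, 0, 0.04], "turn": [0, 0, 0]},
])

```text
time_s: 3.48
position: [0.4397, -0.2229, 0.1468]
ee_rot: [0.002, 0.705, 0.709, 0.003]
ft_force: [0.8, 1.2, -0.1]
opening: 0.0426
```

```bash
python3 d.py .4385 -.205 .025 90.7
```

```text
t 3.475 p [ 0.4397 -0.2229  0.1468] F [ 0.8  1.2 -0.1] open 0.0426 j [-0.4   0.23  0.93  1.89 -0.21  1.12  0.61]
shift mm [ 17.7  -2.1 121.8] turn [ 0.43 -0.12 -0.34]
```

Request:
jog_arm([
  {"claw": 0, "linear": [0.005, 0, 0.04], "turn": [0.4, 0, -0.3]},
  {"claw": 0, "linear": [0.003, 0, 0.04], "turn": [0, 0, 0]},
  {"claw": 0, "linear": [0, 0, 0.03], "turn": [0, 0, 0]},
  {"claw": 0, "linear": [0, 0, 0.008], "turn": [0, 0, 0]},
  {"claw": 0, "linear": [0, 0, 0], "turn": [0, 0, 0]},
])

```text
time_s: 4.1
position: [0.4371, -0.2141, 0.0225]
ee_rot: [-0.003, 0.704, 0.711, -0.001]
ft_force: [1.5, 0.5, 0.7]
opening: 0.0427
```

```bash
python3 d.py .4385 -.149 .025 90.7
python3 - <<'E'
from h import *
cv2.imwrite("pics/w1.png",optics.camera("wrist"))
E
```

```text
t 4.1 p [ 0.4371 -0.2141  0.0225] F [1.5 0.5 0.7] open 0.0427 j [-0.29  0.43  0.82  2.01 -0.4   0.88  0.76]
shift mm [65.1  2.1 -2.3] turn [-0.33 -0.17 -0.12]
```

View pics/w1.png

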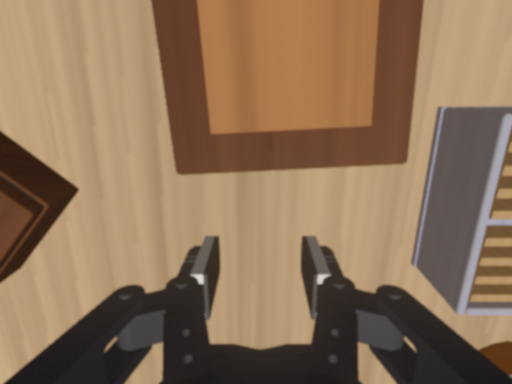

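The wrist view shows the box's near face at row ~168, columns 177–407. The fingertips at columns 210 and 310 are centred on it, with the organiser on the right and the decoy box on the left. I push +y slowly.

Request:
jog_arm([
  {"claw": 0, "linear": [0.014, 0, 0], "turn": [-0.3, -0.2, -0.1]},
  {"claw": 0, "linear": [0.014, 0, 0], "turn": [0, 0, 0]},
  {"claw": 0, "linear": [0.006, 0, 0], "turn": [0, 0, 0]},
  {"claw": 0, "linear": [0.005, 0, 0], "turn": [0, 0, 0]},
  {"claw": 0, "linear": [0.005, 0, 0], "turn": [0, 0, 0]},
  {"claw": 0, "linear": [0.005, 0, 0], "turn": [0, 0, 0]},
  {"claw": 0, "linear": [0.005, 0, 0], "turn": [0, 0, 0]},
  {"claw": 0, "linear": [0.004, 0, 0], "turn": [0, 0, 0]},
])

```text
time_s: 5.15
position: [0.4395, -0.156, 0.027]
ee_rot: [0.004, 0.704, 0.711, 0.002]
ft_force: [-0.1, -1.9, 0.3]
opening: 0.0427
```

```bash
python3 d.py .4385 -.149 .025 90.7
```

```text
t 5.15 p [ 0.4395 -0.156   0.027 ] F [-0.1 -1.9  0.3] open 0.0427 j [-0.44  0.36  0.84  2.07 -0.36  0.85  0.61]
shift mm [ 7.  -0.9  2. ] turn [ 0.43  0.17 -0.12]
```

Request:
jog_arm([
  {"claw": 0, "linear": [0.004, 0, 0], "turn": [0.3, 0, 0]},
  {"claw": 0, "linear": [0.003, 0, 0], "turn": [0, 0, 0]},
  {"claw": 0, "linear": [0, 0, 0], "turn": [0, 0, 0]},
])

```text
time_s: 5.52
position: [0.4396, -0.1484, 0.0271]
ee_rot: [0.002, 0.703, 0.711, -0.0]
ft_force: [0.4, -0.1, 0.5]
opening: 0.0427
```

```bash
python3 d.py .4385 -.149 .025 90.7;  python3 - <<'E'
from h import *
im=optics.camera("wrist"); cv2.imwrite("pics/w2.png",im)
a=optics.camera("top"); cv2.imwrite("pics/t2.png",cv2.resize(a[110:300,200:350],None,fx=3.1,fy=3.1,interpolation=cv2.INTER_CUBIC))
E
```

```text
t 5.525 p [ 0.4396 -0.1484  0.0271] F [ 0.4 -0.1  0.5] open 0.0427 j [-0.46  0.36  0.84  2.07 -0.35  0.85  0.59]
shift mm [-0.6 -1.1  2.1] turn [ 0.12  0.18 -0.11]
```

View pics/w2.png

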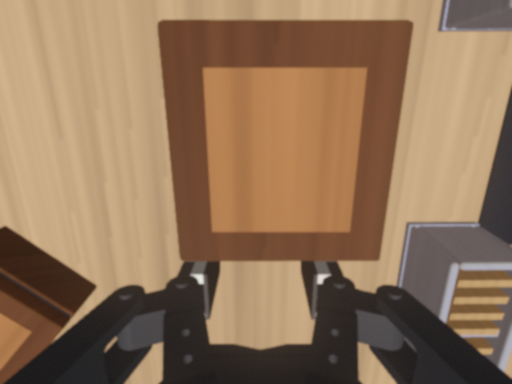

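Now the box is flat on the fingers. In this view the box edges are at rows 22 and 260. The feet of the two organisers' inner walls are at rows ~30 (col 475) and ~222 (col 440). Next I cast these to check the offset.

```bash
cat >> h.py <<'E'
from scipy.spatial.transform import Rotation as Ro
def wcast(s,px,z):
    i=optics.camera_info("wrist"); M=i["mount"]; w,x,y,q=s["ee_rot"]; R=Ro.from_quat([x,y,q,w]).as_matrix()
    c=R@M[:3,3]+s["position"]; p=cv2.undistortPoints(np.float64(px).reshape(-1,1,2),i["intrinsics"],None).reshape(-1,2)
    d=np.c_[p,np.ones(len(p))]@(R@M[:3,:3]).T
    return (c+d*((z-c[2])/d[:,2])[:,None])[:,:2]
E
python3 - <<'E'
from h import *
from station import sensors
s=sensors.observe()
print("box",(wcast(s,[[159,21],[412,21],[381,260],[180,261]],.05)*1000).round(1))
print("feet L,R",(wcast(s,[[441,30],[510,30],[408,222],[478,222]],0)*1000).round(1))
print("topR",(wcast(s,[[455,265],[511,263]],.045)*1000).round(1))
im=cv2.imread("pics/t2.png"); hsv=cv2.cvtColor(im,cv2.COLOR_BGR2HSV)
m=cv2.inRange(hsv,(0,60,0),(25,255,85)); m[:240]=0
for c in cv2.findContours(m,cv2.RETR_EXTERNAL,cv2.CHAIN_APPROX_NONE)[0]:
    if cv2.contourArea(c)>2000: print("top box",cv2.minAreaRect(np.float32(cast("top",(c.reshape(-1,2)+.5)/3.1-.5+[200,110],.05)*1000)))
E
```

```text
box [[ 404.4  -46.4]
 [ 487.8  -45.5]
 [ 490.  -135.6]
 [ 404.7 -137. ]]
feet L,R [[ 524.7  -39.5]
 [ 557.9  -39.2]
 [ 525.7 -140.6]
 [ 566.8 -140.2]]
topR [[ 525.7 -140.9]
 [ 550.5 -139.6]]
top box ((381.01934814453125, -6.782814025878906), (56.925636291503906, 304.60968017578125), 53.991233825683594)
```

By the wrist view the box centre is at y=-0.091, on the gap axis and straight. Back off, lift, turn 90° and go behind it.

Request:
jog_arm([
  {"claw": 0, "linear": [-0.02, 0, 0], "turn": [0, 0, 0]},
  {"claw": 0, "linear": [-0.02, 0, -0.02], "turn": [0, 0, 0]},
  {"claw": 0, "linear": [0, 0, -0.05], "turn": [0, 0, 0]},
  {"claw": 0, "linear": [0, 0, -0.05], "turn": [0, 0, 0]},
  {"claw": 0, "linear": [0, 0, -0.02], "turn": [0, 0, 10]},
  {"claw": 0, "linear": [0, 0, 0], "turn": [0, 0, 10]},
  {"claw": 0, "linear": [0, 0, 0], "turn": [0, 0, 10]},
  {"claw": 0, "linear": [0, 0, 0], "turn": [0, 0, 10]},
  {"claw": 0, "linear": [0, 0, 0], "turn": [0, 0, 10]},
  {"claw": 0, "linear": [0, 0, 0], "turn": [0, 0, 10]},
  {"claw": 0, "linear": [0, 0, 0], "turn": [0, 0, 10]},
  {"claw": 0, "linear": [0, 0, 0], "turn": [0, 0, 10]},
  {"claw": 0, "linear": [0, 0, 0], "turn": [0, 0, 10]},
])

```text
time_s: 7.25
position: [0.4387, -0.1864, 0.171]
ee_rot: [-0.003, 1.0, -0.019, 0.0]
ft_force: [0.5, -0.6, -0.4]
opening: 0.0425
```

```bash
python3 d.py .375 -.0915 .12 .7
```

```text
t 7.25 p [ 0.4387 -0.1864  0.171 ] F [ 0.5 -0.6 -0.4] open 0.0425 j [-0.75  0.23  1.25  1.9  -0.24  1.18 -1.02]
shift mm [-67.4 -92.1  51.4] turn [-0.31 -0.04 -2.93]
```

Request:
jog_arm([
  {"claw": 0, "linear": [-0.015, -0.045, 0], "turn": [-0.3, 0, -2.9]},
  {"claw": 0, "linear": [-0.015, -0.04, 0], "turn": [0, 0, 0]},
  {"claw": 0, "linear": [-0.015, 0, 0], "turn": [0, 0, 0]},
  {"claw": 0, "linear": [-0.015, 0, 0], "turn": [0, 0, 0]},
  {"claw": 0, "linear": [-0.01, 0, 0], "turn": [0, 0, 0]},
  {"claw": 0, "linear": [0, 0, 0], "turn": [0, 0, 0]},
])

```text
time_s: 8.0
position: [0.3725, -0.1124, 0.1728]
ee_rot: [-0.0, 1.0, 0.002, -0.002]
ft_force: [0.8, -0.3, -0.7]
opening: 0.0428
```

```bash
python3 d.py .375 -.0915 .03 .7
```

```text
t 8.0 p [ 0.3725 -0.1124  0.1728] F [ 0.8 -0.3 -0.7] open 0.0428 j [-0.88 -0.24  0.98  2.09  0.21  1.2  -1.56]
shift mm [  3.1 -20.9 142.8] turn [-0.01  0.18 -0.46]
```

Request:
jog_arm([
  {"claw": 0, "linear": [0, -0.01, 0.03], "turn": [0, 0, -0.4]},
  {"claw": 0, "linear": [0, -0.01, 0.03], "turn": [0, 0, 0]},
  {"claw": 0, "linear": [0, 0, 0.02], "turn": [0, 0, 0]},
  {"claw": 0, "linear": [0, 0, 0], "turn": [0, 0, 0]},
])

```text
time_s: 8.5
position: [0.3742, -0.093, 0.0918]
ee_rot: [0.0, 1.0, 0.004, 0.0]
ft_force: [-0.3, -0.9, -0.1]
opening: 0.0427
```

```bash
python3 d.py .375 -.0915 .03 .7
```

```text
t 8.5 p [ 0.3742 -0.093   0.0918] F [-0.3 -0.9 -0.1] open 0.0427 j [-0.96 -0.06  1.12  2.2   0.06  0.96 -1.44]
shift mm [ 0.8 -1.5 61.8] turn [ 0.04 -0.04 -0.23]
```

Request:
jog_arm([
  {"claw": 0, "linear": [0, -0.001, 0.025], "turn": [0, 0, -0.2]},
  {"claw": 0, "linear": [0, 0, 0.025], "turn": [0, 0, 0]},
  {"claw": 0, "linear": [0, 0, 0.012], "turn": [0, 0, 0]},
  {"claw": 0, "linear": [0, 0, 0], "turn": [0, 0, 0]},
])

```text
time_s: 9.0
position: [0.3784, -0.0918, 0.0317]
ee_rot: [0.0, 1.0, 0.007, 0.003]
ft_force: [-0.3, 0.7, -0.2]
opening: 0.043
```

```bash
python3 d.py .375 -.0915 .03 .7
python3 - <<'E'
from h import *
cv2.imwrite("pics/w3.png",optics.camera("wrist"))
E
```

```text
t 9.0 p [ 0.3784 -0.0918  0.0317] F [-0.3  0.7 -0.2] open 0.043 j [-0.87  0.21  1.12  2.25 -0.26  0.81 -1.13]
shift mm [-3.5 -0.4  1.7] turn [ 0.05 -0.3   0.06]
```

View pics/w3.png

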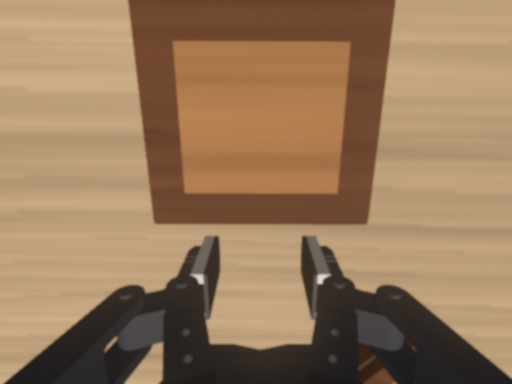

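The wrist view shows the box's rear face level at row ~222, columns 153–369, and square to the tool. The fingers are centred on it. I push forward to just before the gap.

Request:
jog_arm([
  {"claw": 0, "linear": [0.006, 0, 0.001], "turn": [0, -0.3, 0]},
  {"claw": 0, "linear": [0.006, 0, 0], "turn": [0, 0, 0]},
  {"claw": 0, "linear": [0.006, 0, 0], "turn": [0, 0, 0]},
  {"claw": 0, "linear": [0.006, 0, 0], "turn": [0, 0, 0]},
  {"claw": 0, "linear": [0.006, 0, 0], "turn": [0, 0, 0]},
  {"claw": 0, "linear": [0.006, 0, 0], "turn": [0, 0, 0]},
  {"claw": 0, "linear": [0, 0, 0], "turn": [0, 0, 0]},
])

```text
time_s: 9.93
position: [0.419, -0.0906, 0.0331]
ee_rot: [-0.001, 1.0, 0.007, 0.002]
ft_force: [0.9, -0.8, -0.1]
opening: 0.0425
```

```bash
python3 d.py .571 -.0906 .03 .7
python3 - <<'E'
from h import *
cv2.imwrite("pics/w4.png",optics.camera("wrist"))
E
```

```text
t 9.925 p [ 0.419  -0.0906  0.0331] F [ 0.9 -0.8 -0.1] open 0.0425 j [-0.77  0.32  1.04  2.16 -0.37  0.85 -1.06]
shift mm [152.    2.2   3.6] turn [-0.09 -0.19  0.13]
```

View pics/w4.png

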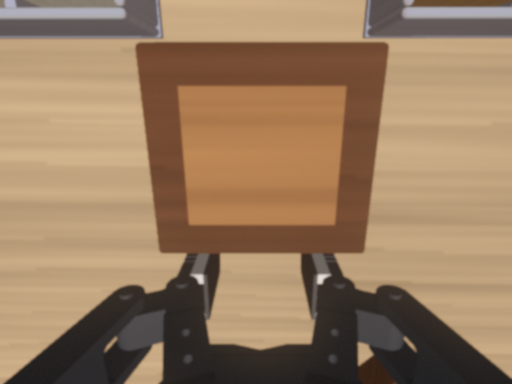

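The box front corners are at (137,43) and (388,43). The feet of the organisers' near inner corners are at (162,37) and (365,37).

Run:
```python
from h import *
from station import sensors
s=sensors.observe()
b=wcast(s,[[137,43],[388,43],[365,252],[160,252]],.05)*1000; f=wcast(s,[[162,37],[365,37]],0)*1000
print(b.round(1),f.round(1),b[:2].mean(0)-f.mean(0), b.mean(0))
```

```text
[[ 513.8  -45.3]
 [ 515.1 -134.7]
 [ 431.1 -137. ]
 [ 429.5  -46.1]] [[ 523.1  -39.5]
 [ 524.6 -141.7]] [-9.37867887  0.58215224] [472.38446809 -90.76612108]
```

Request:
jog_arm([
  {"claw": 0, "linear": [0.007, 0, 0.001], "turn": [0, -0.2, 0.1]},
  {"claw": 0, "linear": [0.007, 0, 0], "turn": [0, 0, 0]},
  {"claw": 0, "linear": [0.007, 0, 0], "turn": [0, 0, 0]},
  {"claw": 0, "linear": [0.007, 0, 0], "turn": [0, 0, 0]},
  {"claw": 0, "linear": [0.007, 0, 0], "turn": [0, 0, 0]},
  {"claw": 0, "linear": [0.007, 0, 0], "turn": [0, 0, 0]},
  {"claw": 0, "linear": [0.007, 0, 0], "turn": [0, 0, 0]},
  {"claw": 0, "linear": [0, 0, 0], "turn": [0, 0, 0]},
])

```text
time_s: 10.98
position: [0.4706, -0.09, 0.0317]
ee_rot: [-0.001, 1.0, 0.006, -0.001]
ft_force: [0.4, 0.6, 0.1]
opening: 0.0426
```

```bash
python3 d.py .571 -.0906 .03 .7
```

```text
t 10.975 p [ 0.4706 -0.09    0.0317] F [0.4 0.6 0.1] open 0.0426 j [-0.68  0.44  0.96  2.03 -0.46  0.91 -1.02]
shift mm [100.4   1.8   1.5] turn [-0.12  0.12  0.01]
```

No contact with the organisers so far. I back off slightly and narrow the fingers, so that the linkage clears the gap, then continue.

Request:
jog_arm([
  {"claw": 0, "linear": [-0.005, 0, 0], "turn": [0, 0, 0]},
  {"claw": 0.5, "linear": [0, 0.0005, -0.003], "turn": [0, 0, 0]},
  {"claw": 0.5, "linear": [0, 0, 0], "turn": [0, 0, 0]},
  {"claw": 0.5, "linear": [0, 0, 0], "turn": [0, 0, 0]},
  {"claw": 0.5, "linear": [0.006, 0, 0], "turn": [0, 0, 0]},
  {"claw": 0.5, "linear": [0.006, 0, 0], "turn": [0, 0, 0]},
  {"claw": 0.5, "linear": [0.006, 0, 0], "turn": [0, 0, 0]},
  {"claw": 0.5, "linear": [0.006, 0, 0], "turn": [0, 0, 0]},
  {"claw": 0.5, "linear": [0.006, 0, 0], "turn": [0, 0, 0]},
  {"claw": 0.5, "linear": [0, 0, 0], "turn": [0, 0, 0]},
])

```text
time_s: 12.22
position: [0.4972, -0.0901, 0.0348]
ee_rot: [-0.001, 1.0, 0.006, -0.001]
ft_force: [-0.6, -0.3, -0.5]
opening: 0.0214
```

```bash
python3 d.py .571 -.0906 .035 .7
python3 - <<'E'
from h import *
cv2.imwrite("pics/w5.png",optics.camera("wrist"))
E
```

```text
t 12.225 p [ 0.4972 -0.0901  0.0348] F [-0.6 -0.3 -0.5] open 0.0214 j [-0.64  0.49  0.94  1.96 -0.49  0.94 -1.02]
shift mm [73.7  1.4 -0.4] turn [-0.13  0.12  0.02]
```

View pics/w5.png

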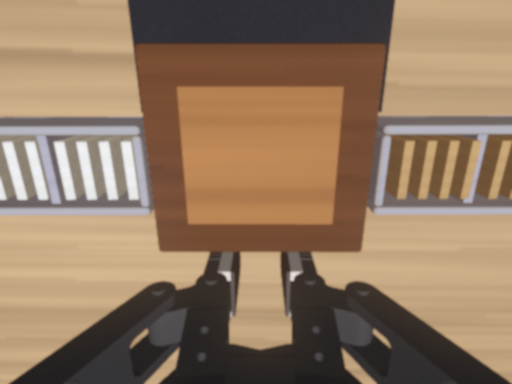

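The box is inside the gap, centred within about 1 mm and straight (left edge ~147, right edge ~373). The mat is ahead. I continue.

Request:
jog_arm([
  {"claw": 0.5, "linear": [0.006, 0, 0], "turn": [-0.1, 0.1, 0]},
  {"claw": 0.5, "linear": [0.006, 0, 0], "turn": [0, 0, 0]},
  {"claw": 0.5, "linear": [0.006, 0, 0], "turn": [0, 0, 0]},
  {"claw": 0.5, "linear": [0.006, 0, 0], "turn": [0, 0, 0]},
  {"claw": 0.5, "linear": [0.006, 0, 0], "turn": [0, 0, 0]},
  {"claw": 0.5, "linear": [0.006, 0, 0], "turn": [0, 0, 0]},
  {"claw": 0.5, "linear": [0, 0, 0], "turn": [0, 0, 0]},
])

```text
time_s: 13.15
position: [0.5354, -0.0896, 0.0347]
ee_rot: [-0.0, 1.0, 0.006, -0.0]
ft_force: [0.4, 0.5, -0.3]
opening: 0.0213
```

```bash
python3 d.py .571 -.0906 .035 .7
```

```text
t 13.15 p [ 0.5354 -0.0896  0.0347] F [ 0.4  0.5 -0.3] open 0.0213 j [-0.59  0.56  0.9   1.86 -0.53  0.98 -1.02]
shift mm [35.6  1.4 -0.3] turn [-0.04  0.04  0.02]
```

Request:
jog_arm([
  {"claw": 0.5, "linear": [0.006, 0, 0], "turn": [0, 0, 0]},
  {"claw": 0.5, "linear": [0.006, 0, 0], "turn": [0, 0, 0]},
  {"claw": 0.5, "linear": [0.006, 0, 0], "turn": [0, 0, 0]},
  {"claw": 0.5, "linear": [0.006, 0, 0], "turn": [0, 0, 0]},
  {"claw": 0.5, "linear": [0.005, 0, 0], "turn": [0, 0, 0]},
  {"claw": 0.5, "linear": [0.004, 0, 0], "turn": [0, 0, 0]},
  {"claw": 0.5, "linear": [0, 0, 0], "turn": [0, 0, 0]},
])

```text
time_s: 14.02
position: [0.5707, -0.0891, 0.0345]
ee_rot: [-0.0, 1.0, 0.006, -0.0]
ft_force: [-1.0, 0.0, -0.8]
opening: 0.0212
```

```bash
python3 d.py .571 -.0906 .035 .7
python3 - <<'E'
from h import *
cv2.imwrite("pics/w6.png",optics.camera("wrist"))
E
```

```text
t 14.025 p [ 0.5707 -0.0891  0.0345] F [-1.   0.  -0.8] open 0.0212 j [-0.55  0.62  0.87  1.77 -0.55  1.02 -1.02]
shift mm [ 0.3  1.5 -0.5] turn [-0.04  0.05  0.03]
```

View pics/w6.png

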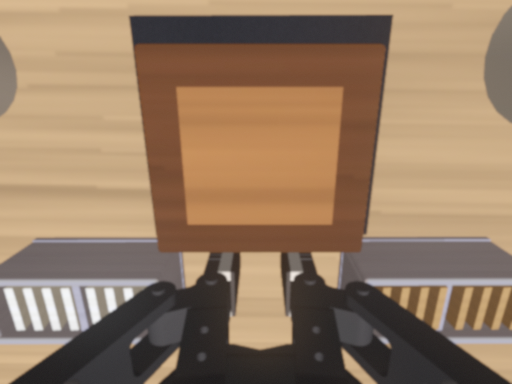

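The mat's far corners are at (131,17) and (391,16). The box's top corners are at (136,43), (385,43), (362,251) and (159,251).

Run:
```python
from h import *
from station import sensors
s=sensors.observe()
b=wcast(s,[[136,43],[385,43],[362,251],[159,251]],.05)*1000; m=wcast(s,[[131,17],[391,16]],0.001)*1000;o=wcast(s,[[36,239],[182,239],[362,237],[488,238]],0)*1000
print(b.round(1),b.mean(0).round(1),m.round(1),m.mean(0).round(1),o.round(1))
```

```text
[[ 665.9  -43.2]
 [ 667.1 -132.7]
 [ 582.6 -134.6]
 [ 581.2  -43.6]] [624.2 -88.5] [[ 683.6  -23.6]
 [ 685.8 -152.1]] [684.7 -87.8] [[ 559.3   51.6]
 [ 560.7  -40.2]
 [ 563.7 -152.8]
 [ 564.2 -231.7]]
```

The box is centred on the mat, with about 17 mm of margin in x and 18 mm in y, and its yaw matches within ~0.2°. I retreat.

Request:
jog_arm([
  {"claw": 0.5, "linear": [-0.015, 0, 0], "turn": [0, 0, 0]},
  {"claw": 0.5, "linear": [-0.02, 0, 0], "turn": [0, 0, 0]},
  {"claw": 0.5, "linear": [0, 0, -0.04], "turn": [0, 0, 0]},
  {"claw": 0.5, "linear": [0, 0, -0.05], "turn": [0, 0, 0]},
  {"claw": 0.5, "linear": [0, 0, -0.05], "turn": [0, 0, 0]},
  {"claw": 0.5, "linear": [0, 0, -0.05], "turn": [0, 0, 0]},
  {"claw": 0.5, "linear": [-0.03, -0.05, 0], "turn": [0, 0, 0]},
  {"claw": 0.5, "linear": [-0.02, -0.06, 0], "turn": [0, 0, 0]},
  {"claw": 0.5, "linear": [0, -0.06, 0], "turn": [0, 0, 0]},
  {"claw": 0.5, "linear": [0, -0.06, 0], "turn": [0, 0, 0]},
  {"claw": 0.5, "linear": [0, -0.06, 0], "turn": [0, 0, 0]},
  {"claw": 0.5, "linear": [0, -0.06, 0], "turn": [0, 0, 0]},
  {"claw": 0.5, "linear": [0, 0, 0], "turn": [0, 0, 0]},
])

```text
time_s: 15.7
position: [0.4838, 0.2708, 0.2344]
ee_rot: [-0.006, 1.0, 0.004, 0.007]
ft_force: [1.2, -0.5, 0.2]
opening: 0.0214
```

Run:
```python
from h import *
a=optics.camera("top"); cv2.imwrite("pics/t9.png",cv2.resize(a,(800,600),interpolation=cv2.INTER_CUBIC))
hsv=cv2.cvtColor(a,cv2.COLOR_BGR2HSV); m=cv2.inRange(hsv,(0,90,40),(16,255,150)); m[:,:235]=0;m[190:]=0;m[:120]=0
for r in rect("top",m,.05,150,4000): print(r)
```

```text
(array([356., 147.]), array([ 614.4, -326.1]), array([70.1, 68.7]), 36.7)
(array([271., 146.]), array([622.7, -90.1]), array([93.8, 95. ]), 88.6)
```

View pics/t9.png

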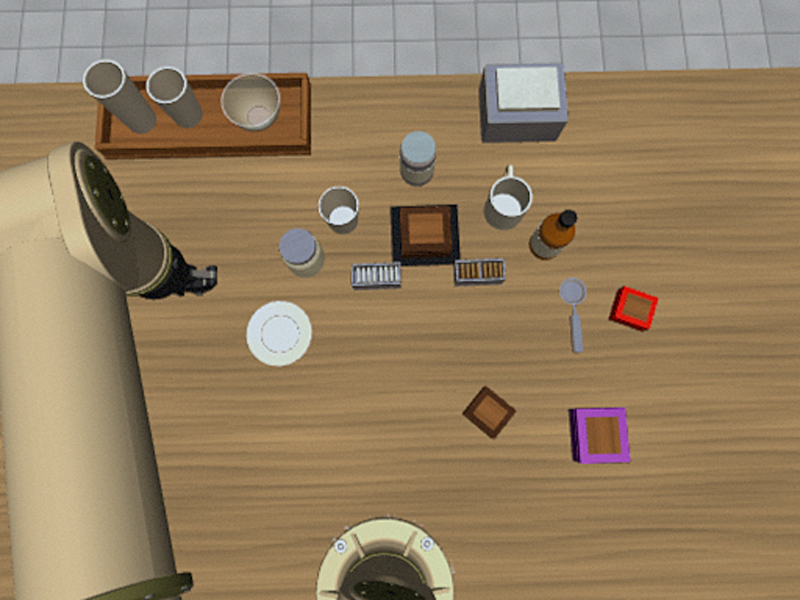

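The box is on the mat at (425,233) with dark margin all round. Everything else is where it was, and the arm is clear. I hand the job in.

```bash
python3 -c "
from station import order; print(order.finish_job())"
```

```text
the job is handed in; nothing more can be done
None
```

The tea box (the larger brown one) is standing on the mat behind the organisers, and I handed the job in at about 16 s of robot time. I pushed it sideways onto the gap's axis with two fingers, which also straightened it. Then I pushed it from behind through the gap onto the mat. Every wrist-force reading between moves stayed within about 2 N, though I did not log the force during the moves.

**Last checks:**
- **Wrist camera:** the box centre is about 0.5 mm (x) and 0.7 mm (y) from the mat centre. The margins to the mat's edge are about 17–18 mm, and the box is straight with the mat to within about 0.2°.
- **Top camera:** this put the box centre at (0.623, -0.090), about 3 mm nearer in x than the mat centre it measured earlier. The box mask read about 95 × 94 mm, so it probably took in some edge pixels and this is the rougher figure. Its yaw reading (about -1.4°) is about 2° from the mat's 0.8°, which I put down to the same mask. The dark mat shows on all sides in the final picture.
- **Everything else:** nothing else on the counter looks moved in that picture, and the arm is clear of everything.

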